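Walk the die block round onto its fence key

TASK

The heavy die block stands skewed on the grey sub-plate. Without lifting it, walk it round with pushes of the fingers at its corners and sides until its slotted face looks squarely at the fence, then slide it home so that the fence's key is fully inside the slot and the slotted face lies flush against the fence. Leave the other things on the plate and the bench where they are, and finish clear of everything.

Things in the scene. Friction and masses are not known exactly. Their poses are not given: they have to be found in the camera images.
- die_block: heavy loose steel die block (about 2.2 kg, slides with 8 to 20 N), 90 mm (x) by 140 mm (y) by 45 mm high, flat on the sub-plate. Origin: centre of its underside. +x points out of the slotted 140 mm face; the -x face and both ends are plain. Round recess 37 mm wide, 13 mm deep in its top. Starts turned some 30 to 60 degrees counter-clockwise (from above) from its final direction
- keyway_mouth (a point): middle of the slot's mouth on the die block: centre of the slotted face, at the underside; axes as the die block's. The slot is upright, open at top, bottom and front, 28 mm wide and 20 mm deep, its front edges bevelled by 4 mm
- sub_plate: fixed grey plate, 280 mm (x) by 310 mm (y), 12 mm thick, on the bench; the die block slides on its top. Origin: centre of its underside. Along its far part a fixed steel fence 200 mm long (y), 24 mm thick, 32 mm high above the plate; +x runs squarely into the fence, whose face is at x = +110 mm
- fence_face (a point): middle of the fence's face at the level of the plate's top; axes as the sub-plate's (x into the fence, y along it). Here the fixed key sticks out towards -x: 20 mm wide, 16 mm long, 24 mm high, nose rounded to 10 mm radius. With the block home, keyway_mouth lies here and the axes of both agree
- bush: bystander: turned steel bush, 34 mm across the flange, 28 mm high, standing on the plate beyond the fence's left end. Origin: centre of its underside
- brass_nozzle: bystander: small brass-coloured nozzle, 27 mm across, 44 mm high, standing on the plate beyond the fence's right end. Origin: centre of its underside
- blue_jar: bystander: white jar with a blue lid, 69 mm across, 94 mm high, on the bench left of the plate. Origin: centre of its underside
- white_jar: bystander: all-white jar, 59 mm across, 78 mm high, on the bench right of the plate. Origin: centre of its underside
- spanner: bystander: steel spanner, 161 mm long (its y), 28 mm wide, 6 mm thick, lying on the bench right of the plate. Origin: centre of its underside
- screwdriver: bystander: screwdriver with a black handle, 200 mm long (its y), lying on the bench left of the plate. Origin: centre of its underside
Not all that is in view belongs to the job. There is more than one size of the die_block; the job needs the larger.

How it is judged:
On the way, in this order (a step that is already met when the one before it is completed fails the run):
1. the slotted face looks at the fence: turned to within 0.2 rad of it (angle between the x axis of die_block and the x axis of fence_face, either way round below 0.2 rad), for 0.1 s.
2. the block is home: slot over the key, face against the fence (x of keyway_mouth in the frame of fence_face above -0.004 m and angle between the x axis of die_block and the x axis of fence_face, either way round below 0.035 rad), for 0.2 s.
At the end, for the whole second after the job is handed in: the die block stands flat and still on the sub-plate with the key in its slot: the middle of its slotted face within 4 mm of the fence's face and 6 mm sideways of the key's middle, the face parallel to the fence within 2 degrees (0.035 rad) (all of step 2 and y of keyway_mouth in the frame of fence_face between -0.006 and 0.006 m and angle between die_block's own z axis and vertical below 0.04 rad and linear speed of die_block below 0.01 m/s); the robot touches nothing.
It fails at once if the die block is lifted (more than 5 mm) or tipped (more than 0.12 rad) (height (world z) of die_block above 0.017 m or angle between die_block's own z axis and vertical above 0.12 rad).
It fails at once if one of the bystanders (bush, nozzle, jars, spanner, screwdriver) is moved more than 25 mm (distance of any of bush, brass_nozzle, blue_jar, white_jar, spanner, screwdriver from where it was at the start of the episode above 0.025 m).
It also fails if it takes over 67 s, if anything falls off the work surface, if the arm or the gripper's body presses on something with over 40 N, if the wrist force passes 120 N, or if a joint passes its speed limit or range.

ROBOT

A 6-joint arm with a two-finger parallel gripper is mounted at the origin on a cart in front of the work surface, level with it; the furniture and walls round the work are solid. World frame = base frame: x ahead of the robot, y to its left, z up, the work surface at z = 0. Lengths are in m, angles in rad, forces in N, time in s.
With the tool pointing down it reaches from about 0.3 to 0.825 m from the base axis. Payload 5.4 kg.
Tool frame: the origin (TCP) lies midway between the tips of the shut fingers; the grasp point (between the pads) lies 19 mm behind it (hold_point_z is the distance from the TCP to the grasp point, in m); z points along the fingers, y is the line along which they close (so a half turn about z gives the same grasp; the last joint's range is limited). The gripper opens to 92 mm and grips with 3 to 60 N. Pads are 20 mm wide; open, the fingers measure 128 mm over their backs; the gripper's body (75 mm by 189 mm) begins 69 mm behind the grasp point.
Start: joints at [1.041, 0.158, 1.597, -0, 1.386, -0.21], TCP at [0.181, 0.546, 0.215] pointing down, gripper open.
Joint ranges: [-2.91, 2.91], [-0.94, 2.29], [0.18, 2.7], [-1.29, 4.43], [0.17, 2.64], [-3, 3]. Speed limits (rad/s): [2.57, 2.57, 3.14, 3.14, 3.14, 3.14].

INTERFACE

Orientations are given as [roll, pitch, yaw] about the fixed x, y, z axes, in that order (R = Rz(yaw) Ry(pitch) Rx(roll)).
In Python, from workcell import * gives the robot as it stands.
- The arm moves only by the shell command python3 -m pendant 'ROWS' [FORCE]. ROWS is JSON, a list that holds one entry, the list of rows, each a list of 7 numbers: the shift along the tool's x, y, z in mm, then the turn, a rotation vector about the tool's x, y, z in degrees, then the opening, from -1 (shut) to 1 (fully open). In form: [[[dx, dy, dz, ax, ay, az, grip], ...]]. A call has 1 to 20 rows; each row shifts and turns the commanded pose from where the row before left it, along the tool's axes as they then stand; what a row does not reach is not made up. A row lasts 1/8 s, in which the tool goes at most 62.5 mm and 10.7 degrees, less where a joint would pass 70% of its speed; a pose out of reach is approached as far as the arm can. A call is refused whole if a number of a shift passes 62.5 or a number of a turn 10.7, either way. A call with a gripper value outside its range is refused whole. The fingers move at their own pace and stop on an object; FORCE is the grip in N (left out, the last holds). Time passes only in rows, so rows that do not move let the fingers close. It gives the time, the measured TCP pose, the force, the opening and the grip force at its end, in the units of the state.
- get_state(): the state, without advancing time (a new reading comes with each control period).
- grab_frame(name): name is "side" or "top" or "wrist"; returns a dict with "color" (400x640x3 uint8, red, green, blue), "range_z" (400x640 float32, m along the optical axis (not along the pixel's ray), 0 where there is no reading), "camera_matrix" (3x3 intrinsics, pixels), "extrinsics" (4x4, takes a point from world to camera coordinates); the wrist camera has in their place "mount" (4x4, takes a point from camera to tool coordinates, whose origin is the TCP and whose axes are the flange's). Camera axes: x right, y up, looking along -z (the intrinsics and any distortion apply to the point x, -y, -z); pixel columns grow to the right and rows downward; lengths in m; the calibration is good to about 2 mm. A picture is of the moment at which its call begins: read the wrist's pose just before it.
- finish_job(): hands the job in; it is judged then, once.
The state is a dict: "time_s": time; "q": joint angles; "joint_velocities": joint speeds; "tau": joint torques, N m; "ee_pos": TCP position; "eef_rot": TCP orientation; "ft_force": force on the tool from outside, world axes, zero at the start; "torque": the same for the moment, N m; "opening": finger opening in m; "finger_force": force on a finger pad.
Only numpy, scipy, OpenCV 4.12 (cv2) and the standard library are available. Lean on these libraries where they do the work, as an engineer would, in place of code of your own. Each camera call takes 0.05 s, during which the arm holds its last target. There are 200 camera calls.

## Working session

There is one attempt and no reset: what is moved stays moved. The work goes in short steps, Python scripts to look and compute and a shell command to move; the robot and the scene stay as the last step left them, time stands still between calls to the robot, and variables do not carry over. Pictures are saved under pics/ and viewed, at most 10 in all, crops included, and the job is handed in when it is done.

```bash
mkdir -p pics; ls
cat > h.py <<'E'
from workcell import *
import numpy as np, cv2
from scipy.spatial.transform import Rotation as R
def pts(f):
    K=np.array(f["camera_matrix"]);E=np.array(f["extrinsics"]);z=f["range_z"]
    v,u=np.mgrid[0:z.shape[0],0:z.shape[1]]
    c=np.stack([(u-K[0,2])/K[0,0]*z,-(v-K[1,2])/K[1,1]*z,-z,np.ones_like(z)],-1)
    return (c@np.linalg.inv(E).T)[...,:3]
def save(n,im,s=1): cv2.imwrite("pics/"+n,cv2.resize(im[...,::-1],None,fx=s,fy=s))
E
python3 - <<'E'
from h import *
f=grab_frame("top");save("top1.png",f["color"]);print(f.keys());np.save("t.npy",pts(f))
f=grab_frame("side");save("side1.png",f["color"])
s=get_state();print(s)
E
```

```text
pics
dict_keys(['color', 'range_z', 'camera_matrix', 'extrinsics'])
{'time_s': 0.1, 'q': array([ 1.04090983e+00,  1.58991777e-01,  1.59807475e+00, -4.11997904e-06,
        1.38617007e+00, -2.10069613e-01]), 'joint_velocities': array([ 0.00015343, -0.00171314, -0.00275017, -0.00026515, -0.00124881,
       -0.00050526]), 'tau': array([ 5.56648629e-04, -3.86503100e+01, -3.22960496e+01,  7.02112913e-02,
        3.40261578e-02, -4.25051576e-05]), 'ee_pos': array([0.1804992 , 0.54536155, 0.21372994]), 'eef_rot': array([-3.13998401e+00, -3.38847520e-04,  2.82177626e+00]), 'ft_force': array([0.0116111 , 0.47842069, 0.90952953]), 'torque': array([ 0.00224779, -0.02520422, -0.00609255]), 'finger_force': 0.0, 'opening': 0.09180387824984658}
```

View pics/top1.png

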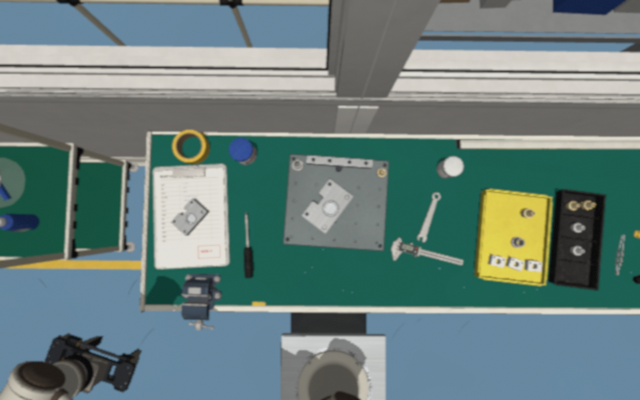

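The top view shows two die blocks: one on the grey plate at (328,207) and a smaller one on the clipboard at (190,217). The fence is at (340,162), the bush at (297,167), the nozzle at (382,172). The one on the plate is larger and stands where the task says. I'll confirm it in a crop and measure.

Run:
```python
from h import *
f=grab_frame("top");P=pts(f)
save("crop1.png",f["color"][145:260,270:400],6)
x,y,z=P[...,0],P[...,1],P[...,2]
for n,(v0,v1,u0,u1),(a,b) in [("block",(175,240,295,365),(.045,.07)),("plate",(145,260,275,400),(.006,.018)),("fence",(150,175,295,385),(.037,.05)),("small",(190,245,165,215),(.02,.1))]:
    m=np.zeros(z.shape,bool);m[v0:v1,u0:u1]=1;m&=(z>a)&(z<b)
    p=P[m];r=cv2.minAreaRect(p[:,:2].astype(np.float32)*1000)
    print(n,m.sum(),p.mean(0),np.median(p[:,2]),r,cv2.boxPoints(r).round(0).tolist())
print(P[207,300],P[162,340])
```

```text
block 1287 [0.54385915 0.02044032 0.05746348] 0.057940470519090015 ((544.574951171875, 21.23407745361328), (89.82426452636719, 139.92906188964844), 53.44978332519531) [[462.0, 27.0], [574.0, -57.0], [628.0, 16.0], [515.0, 99.0]]
plate 6796 [ 0.5466411  -0.01253967  0.01295734] 0.013084592401640505 ((560.850830078125, -10.403976440429688), (353.3354187011719, 387.1349792480469), 0.9956396222114563) [[381.0, 180.0], [388.0, -207.0], [741.0, -201.0], [734.0, 186.0]]
fence 556 [ 0.67780294 -0.01291542  0.04465346] 0.04492251634379807 ((671.4179077148438, -15.105758666992188), (272.1386413574219, 41.89280319213867), 86.20402526855469) [[642.0, -149.0], [683.0, -152.0], [701.0, 119.0], [660.0, 122.0]]
small 683 [0.50706915 0.43704489 0.03414578] 0.03503307524617849 ((507.8349914550781, 438.7117004394531), (63.30219650268555, 97.16438293457031), 49.5484733581543) [[450.0, 446.0], [524.0, 383.0], [565.0, 431.0], [491.0, 494.0]]
[0.54102485 0.10490219 0.01578948] [ 0.67777999 -0.0159878   0.0434186 ]
```

View pics/crop1.png

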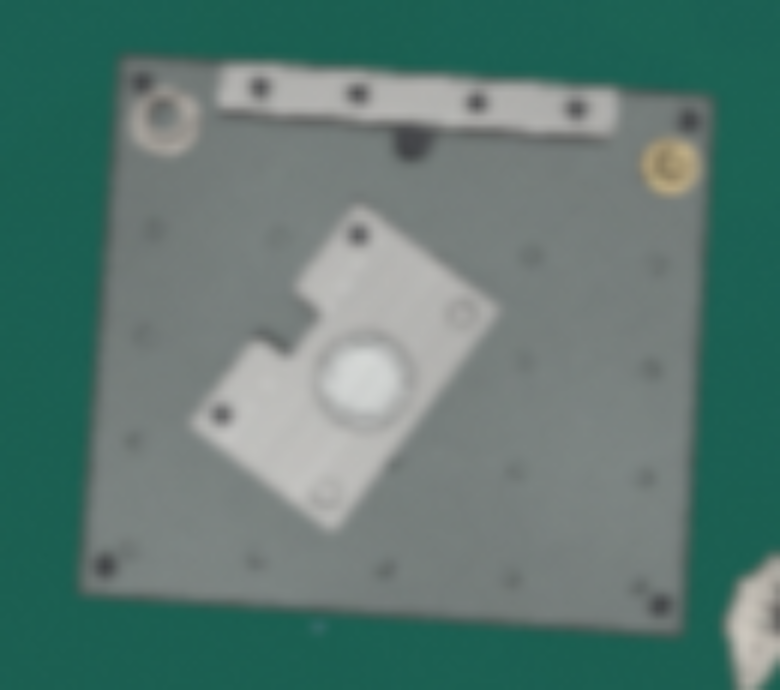

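View pics/side1.png

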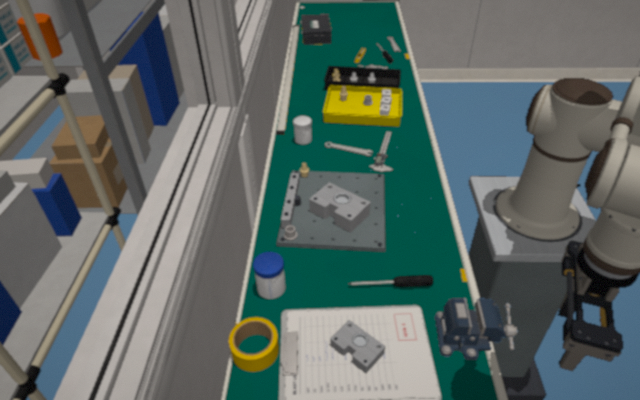

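The crop shows the block with its slot at crop (300,325), facing up-left, and the recess at (363,380). The key is at (411,143) on the fence. The block measures 90x140 mm with its top at z 0.058, so it is the larger one; the one on the clipboard is 63x97. Next I measure the plate frame from these pixels.

```bash
cat >> h.py <<'E'
def w(f,u,v,h):
    K=np.array(f["camera_matrix"]);Ei=np.linalg.inv(f["extrinsics"])
    d=Ei[:3,:3]@np.array([(u-K[0,2])/K[0,0],-(v-K[1,2])/K[1,1],-1]);o=Ei[:3,3]
    return (o+d*(h-o[2])/d[2])[:2]*1000
E
python3 - <<'E'
from h import *
f=grab_frame("top");g=lambda u,v,h:w(f,(u+.5)/6-.5+270,(v+.5)/6-.5+145,h)
A,B,C,D=[g(*p,.012) for p in [(120,60),(712,97),(683,633),(80,595)]]
print(A,B,C,D,np.linalg.norm(A-B),np.linalg.norm(B-C),(A+B+C+D)/4)
an=lambda p,q:np.degrees(np.arctan2(*(p-q)[::1]))  # atan2(dx,dy)
print("yaw",-an(A,B),-an(D,C),np.degrees(np.arctan2((A-D)[1],(A-D)[0])),np.degrees(np.arctan2((B-C)[1],(B-C)[0])))
F=[g(*p,.044) for p in [(217,108),(617,135),(222,64),(620,90)]]
print("fence",F,np.linalg.norm(F[0]-F[1]),-an(F[0],F[1]),(F[0]+F[1])/2)
print("key nose",g(411,163,.036), "bush",g(165,120,.04),"noz",g(670,165,.056))
c=(A+B+C+D)/4;t=np.radians(-3.6);print("fence_face from plate",c+110*np.array([np.cos(t),np.sin(t)]))
print("block tops",[g(*p,.057).round() for p in[(190,422),(360,203),(500,308),(333,532)]])
E
```

```text
[704.17744386 139.69873728] [ 687.99011529 -168.09781103] [ 411.42317969 -152.48509058] [428.00126654 155.94655747] 308.2219083020908 277.00726869824655 [557.89800134  -6.23440172]
yaw -3.0104689735205588 -3.076666355035752 -3.366907793078056 -3.231024532738539
fence [array([674.83477562,  87.89322519]), array([ 663.16753766, -114.39487398]), array([697.30063649,  85.63837238]), array([ 686.12706318, -115.91227983])] 202.6242816276637 -3.300954048202033 [669.00115664 -13.2508244 ]
key nose [648.867872   -10.70434814] bush [669.02524282 114.29877575] noz [ 646.67170979 -139.3156141 ]
fence_face from plate [667.68094147 -13.14135886]
block tops [array([516.,  99.]), array([626.,  16.]), array([574., -54.]), array([463.,  28.])]
```

```bash
cat > sim.py <<'E'
import numpy as np
def push(s,face,q,d,L,c=46,stop=None):
    # point pusher at plate pos q moving along d (unit) for L mm; face 'end' (+y) or 'back' (-x)
    s=np.array(s,float);q=np.array(q,float);d=np.array(d,float)/np.linalg.norm(d)
    for i in range(int(L*2)):
        q+=d*.5;t=s[2];Rm=np.array([[np.cos(t),-np.sin(t)],[np.sin(t),np.cos(t)]])
        p=Rm.T@(q-s[:2]);n=np.array([0,-1.]) if face=='end' else np.array([1.,0])
        pen=(p[1]-70)*-1 if face=='end' else p[0]+45
        if pen<=0: continue
        m=p[0]*n[1]-p[1]*n[0];k=pen/(1+m*m/c**2)
        s[:2]+=Rm@n*k;s[2]+=m/c**2*k
        if stop is not None and s[2]<stop:break
    return s,q,p
if __name__=="__main__":
    for c in(42,50):
     for ang in(-15,-30,-45):
      for th in(35,25,15):
        s0=(-125.2,27,np.radians(56.6));a=np.radians(ang)
        s,q,p=push(s0,'end',(-165.5,93),(np.cos(a),np.sin(a)),150,c,np.radians(th))
        t=s[2];X=np.array([np.cos(t),np.sin(t)]);Y=np.array([-X[1],X[0]])
        q2=s[:2]-45*X+55*Y
        s2,q3,p2=push(s,'back',q2,(1,0),100,c,0)
        print(c,ang,th,s[:2].round(),np.degrees(s[2]).round(),q.round(),p.round(),'|',q2.round(),s2[:2].round(),np.degrees(s2[2]).round(),q3.round())
E
python3 sim.py
```

```text
42 -15 35 [-108.   10.] 35.0 [-127.   83.] [26. 70.] | [-177.   30.] [-64.  20.] -0.0 [-109.   30.]
42 -15 25 [-103.    1.] 25.0 [-105.   77.] [30. 70.] | [-167.   32.] [-83.   5.] -0.0 [-128.   32.]
42 -15 15 [-100.   -8.] 15.0 [-80.  70.] [39. 70.] | [-157.   34.] [-90.  -6.] -0.0 [-135.   34.]
42 -30 35 [-104.    6.] 35.0 [-131.   73.] [17. 70.] | [-173.   25.] [-60.  16.] -0.0 [-105.   25.]
42 -30 25 [-95. -10.] 25.0 [-109.   60.] [17. 70.] | [-159.   21.] [-76.  -6.] -0.0 [-121.   21.]
42 -30 15 [-90. -25.] 15.0 [-87.  48.] [21. 70.] | [-147.   16.] [-80. -24.] -0.0 [-125.   16.]
42 -45 35 [-96.  -4.] 35.0 [-130.   57.] [ 8. 70.] | [-164.   15.] [-51.   6.] -0.0 [-96.  15.]
42 -45 25 [-74. -43.] 25.0 [-96.  24.] [ 8. 70.] | [-137.  -12.] [-54. -39.] -0.0 [-98. -12.]
42 -45 15 [-62. -74.] 15.0 [-69.  -3.] [11. 70.] | [-120.  -32.] [-52. -72.] -0.0 [-97. -32.]
50 -15 35 [-103.    5.] 35.0 [-118.   80.] [31. 70.] | [-171.   25.] [-26.  21.] 2.0 [-71.  25.]
50 -15 25 [-96.  -6.] 25.0 [-92.  73.] [38. 70.] | [-160.   25.] [-67.  -0.] -0.0 [-112.   25.]
50 -15 15 [-93. -15.] 15.0 [-62.  65.] [51. 70.] | [-151.   26.] [-79. -14.] -0.0 [-124.   26.]
50 -30 35 [-97.  -1.] 35.0 [-121.   68.] [20. 70.] | [-166.   18.] [-21.  15.] 2.0 [-66.  18.]
50 -30 25 [-86. -20.] 25.0 [-96.  53.] [22. 70.] | [-150.   11.] [-58. -14.] -0.0 [-102.   11.]
50 -30 15 [-80. -36.] 15.0 [-72.  39.] [28. 70.] | [-138.    5.] [-66. -34.] -0.0 [-111.    5.]
50 -45 35 [-83. -18.] 35.0 [-116.   44.] [ 8. 70.] | [-151.    1.] [-6. -2.] 2.0 [-51.   1.]
50 -45 25 [-57. -62.] 25.0 [-78.   5.] [10. 70.] | [-121.  -31.] [-28. -57.] -0.0 [-73. -31.]
50 -45 15 [-49. -83.] 19.0 [-59. -13.] [13. 70.] | [-109.  -46.] [-29. -80.] -0.0 [-74. -46.]
```

```bash
python3 -m pendant '[[[0,0,0,0,0,-7.5,-1],[0,0,0,0,0,-7.6,-1],[-33,-41,0,0,0,0,-1],[-33,-41,0,0,0,0,-1],[-33,-41,0,0,0,0,-1],[-33,-41,0,0,0,0,-1],[-33,-41,0,0,0,0,-1],[-33,-41,0,0,0,0,-1],[-33,-41,0,0,0,0,-1],[-33,-41,0,0,0,0,-1],[-33,-41,0,0,0,0,-1],[-33,-41,0,0,0,0,-1],[0,0,40,0,0,0,-1],[0,0,40,0,0,0,-1],[0,0,0,0,0,0,-1]]]'
cat >> h.py <<'E'
FF=np.array([668,-12.7]);YP=np.radians(-3.2)
Rp=np.array([[np.cos(YP),-np.sin(YP)],[np.sin(YP),np.cos(YP)]])
def tcp():
    s=get_state();p=s["ee_pos"]*1000
    return "t",round(s["time_s"],1),"tcp",((p[:2]-FF)@Rp).round(1),p[2].round(1),"yaw",np.degrees(s["eef_rot"]).round(1),"F",(s["ft_force"][:2]@Rp).round(1),"op",s["opening"]
E
python3 -c "
from h import *
print(*tcp())"
```

```text
time_s: 2.08
ee_pos: [0.4843, 0.1178, 0.1315]
eef_rot: [-3.141, -0.008, 3.085]
ft_force: [0.2, 0.8, 1.2]
opening: 0.0003
finger_force: 0.0
t 2.1 tcp [-190.7  120. ] 131.5 yaw [-180.    -0.4  176.8] F [0.1 0.8] op 0.000321272504184956
```

```bash
python3 -m pendant '[[[0,0,35,0,0,0,-1],[0,0,35,0,0,0,-1],[0,0,25,0,0,0,-1],[0,0,7,0,0,0,-1],[-7,-5,0,0,0,0,-1],[-7,-4,0,0,0,0,-1],[-6,-1.6,0,0,0,0,-1],[-6,-1.6,0,0,0,0,-1],[-6,-1.6,0,0,0,0,-1],[-6,-1.6,0,0,0,0,-1],[-6,-1.6,0,0,0,0,-1],[-6,-1.6,0,0,0,0,-1],[0,0,0,0,0,0,-1]]]'
cat >> h.py <<'E'
def block(name=None):
    f=grab_frame("top");P=pts(f)
    m=(P[...,2]>.048)&(P[...,2]<.068)&(P[...,0]>.44)&(P[...,0]<.75)&(abs(P[...,1])<.12)
    n,l,st,_=cv2.connectedComponentsWithStats(m.astype(np.uint8))
    k=1+st[1:,4].argmax();p=(P[l==k][:,:2]*1000-FF)@Rp
    r=cv2.minAreaRect(p.astype(np.float32))
    if name: save(name,f["color"][145:260,270:400],4)
    return "block n",st[k,4],"c",np.round(r[0],1),"size",np.round(r[1],1),"ang",round(r[2],1)
E
python3 -c "
from h import *
print(*tcp());print(*block('b1.png'))"
```

```text
time_s: 3.7
ee_pos: [0.5365, 0.0986, 0.0342]
eef_rot: [3.137, -0.001, 3.085]
ft_force: [-4.3, 9.2, 5.4]
opening: 0.0003
finger_force: 5.3
t 3.7 tcp [-137.6  103.8] 34.2 yaw [179.8  -0.  176.7] F [-4.8  8.9] op 0.00034705715347808767
block n 636 c [-95.9  -5.9] size [89.7 95.3] ang 39.9
```

View pics/b1.png

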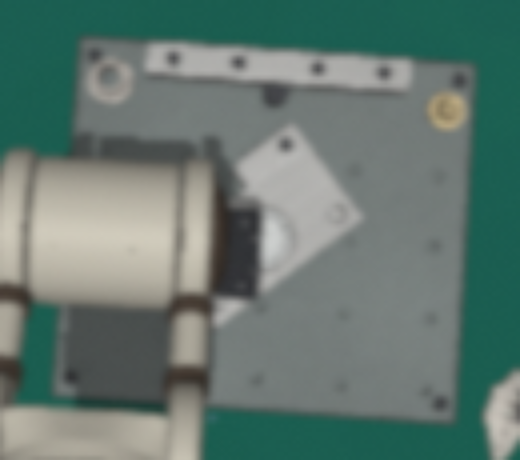

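The picture shows the block turned clockwise to about 40°. Its left end is hidden by the arm and its right end is clear at crop (290,125)-(362,215). It follows the prediction, so I push on.

```bash
python3 -m pendant '[[[-6,-1.6,0,0,0,0,-1],[-6,-1.6,0,0,0,0,-1],[-6,-1.6,0,0,0,0,-1],[-6,-1.6,0,0,0,0,-1],[-6,-1.6,0,0,0,0,-1],[0,0,0,0,0,0,-1],[4,12,0,0,0,0,-1],[0,0,-50,0,0,0,-1],[20,20,-50,0,0,0,-1],[40,30,0,0,0,0,-1],[40,40,0,0,0,0,-1],[40,40,0,0,0,0,-1],[0,0,0,0,0,0,-1]]]'
python3 -c "
from h import *
print(*tcp());print(*block())"
```

```text
time_s: 5.38
ee_pos: [0.428, 0.2391, 0.1333]
eef_rot: [3.141, 0.001, 3.09]
ft_force: [0.7, -0.6, 0.3]
opening: 0.0006
finger_force: 0.0
t 5.4 tcp [-253.7  238. ] 133.3 yaw [180.    0.  177.1] F [ 0.8 -0.6] op 0.0005583646441262289
block n 1220 c [-101.1    0.7] size [ 89.8 140. ] ang 24.6
```

```bash
python3 -m pendant '[[[-10.6,-49.2,0,0,0,0.3,1],[-10.6,-49.2,0,0,0,0,1],[-10.6,-49.2,0,0,0,0,1],[-10.6,-49.2,0,0,0,0,1],[-10.6,-49.2,0,0,0,0,1],[0,0,30,0,0,0,1],[0,0,35,0,0,0,1],[0,0,25,0,0,0,1],[0,0,11,0,0,0,1],[-7,0,0,0,0,0,1],[-7,0,0,0,0,0,1],[-6,0,0,0,0,0,1],[-6,0,0,0,0,0,1],[-6,0,0,0,0,0,1],[-6,0,0,0,0,0,1],[0,0,0,0,0,0,1]]]'
python3 -c "
from h import *
print(*tcp());print(*block('b2.png'))"
```

```text
time_s: 7.42
ee_pos: [0.5028, -0.012, 0.031]
eef_rot: [3.138, -0.008, 3.082]
ft_force: [-8.9, 6.6, 4.5]
opening: 0.0918
finger_force: 4.8
t 7.4 tcp [-164.9   -8.5] 31.0 yaw [179.8  -0.5 176.6] F [-9.2  6.1] op 0.09180964557529836
block n 777 c [-88.7  -3.5] size [ 88.5 139.9] ang 17.8
```

View pics/b2.png

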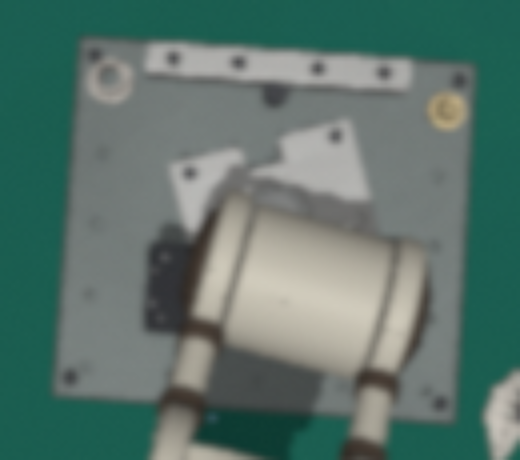

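The picture shows the block at about 18°, with the slot at crop (262,165) and the key at (275,95). The push on the back corner mostly slides it, so I'll push the right end near its back corner. That turns it clockwise without using up room in front of the key.

```bash
python3 -m pendant '[[[12,0,0,0,0,0,1],[8,0,-35,0,0,0,-1],[0,0,-40,0,0,0,-1],[-30,-37,0,0,0,0,-1],[-30,-37,0,0,0,0,-1],[-27,-36,0,0,0,0,-1],[0,0,0,0,0,0,-1],[0,0,0,0,0,0,-1],[0,0,0,0,0,0,-1],[0,0,30,0,0,0,-1],[0,0,30,0,0,0,-1],[0,0,15,0,0,0,-1],[0,8,0,0,0,0,-1],[0,8,0,0,0,0,-1],[0,6,0,0,0,0,-1],[0,6,0,0,0,0,-1],[0,6,0,0,0,0,-1],[0,0,0,0,0,0,-1]]]'
python3 -c "
from h import *
print(*tcp());print(*block('b3.png'))"
```

```text
time_s: 9.72
ee_pos: [0.5686, -0.0964, 0.0326]
eef_rot: [-3.137, 0.002, 3.081]
ft_force: [-2.0, -7.6, 0.3]
opening: 0.0003
finger_force: 3.5
t 9.7 tcp [-94.6 -89.2] 32.6 yaw [-1.797e+02  1.000e-01  1.765e+02] F [-1.6 -7.7] op 0.0003305381199610797
block n 651 c [-95.1  21.3] size [90.1 97.5] ang 17.8
```

```bash
python3 -m pendant '[[[5,3.2,0,0,0,0,-1],[5,3.2,0,0,0,0,-1],[5,3.2,0,0,0,0,-1],[5,3.2,0,0,0,0,-1],[0,0,0,0,0,0,-1]]]'
python3 -c "
from h import *
print(*tcp());print(*block('b3.png'))"
```

```text
time_s: 10.4
ee_pos: [0.5498, -0.0816, 0.0326]
eef_rot: [-3.139, 0.003, 3.08]
ft_force: [1.0, -4.6, 0.2]
opening: 0.0003
finger_force: 2.4
t 10.4 tcp [-114.2  -75.4] 32.6 yaw [-179.8    0.2  176.5] F [ 1.3 -4.6] op 0.00025102645302892243
block n 718 c [-93.9  18.9] size [ 90.2 123.8] ang 5.7
```

```bash
python3 -m pendant '[[[0,-14,0,0,0,0,-1],[0,0,-37,0,0,0,-1],[0,0,-38,0,0,0,-1],[-10,51,0,0,0,0,-1],[-10,51,0,0,0,0,-1],[-11,51,0,0,0,0,-1],[-11,51,0,0,0,0,-1],[0,0,0,0,0,0,-1],[0,0,30,0,0,0,-1],[0,0,30,0,0,0,-1],[0,0,15,0,0,0,-1],[0,-6,0,0,0,0,-1],[0,-5,0,0,0,0,-1],[-2,-4.7,0,0,0,0,-1],[-2,-4.7,0,0,0,0,-1],[0,0,0,0,0,0,-1]]]'
python3 -c "
from h import *
print(*tcp());print(*block('b3.png'))"
```

```text
time_s: 12.45
ee_pos: [0.6065, 0.0876, 0.0331]
eef_rot: [3.138, 0.003, 3.08]
ft_force: [1.4, 6.0, 0.1]
opening: 0.0004
finger_force: 3.3
t 12.4 tcp [-67.   96.7] 33.1 yaw [179.8   0.2 176.5] F [1. 6.] op 0.00035351781758267666
block n 625 c [-92.1 -14.4] size [87.2 89.9] ang 3.8
```

View pics/b3.png

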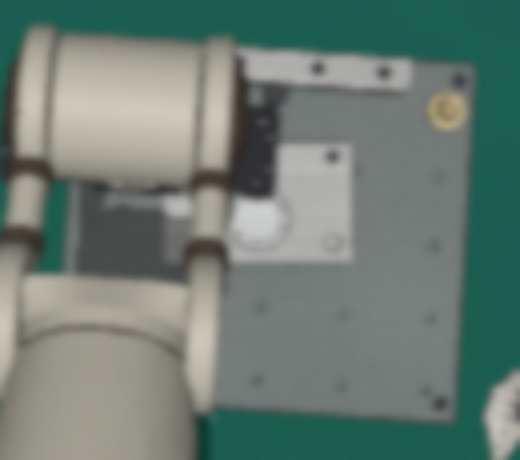

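The picture shows the block almost square at about 4°. Its right end is at crop (350,145)-(350,262) and it sits some 10 mm left of the key. I push on by that much.

```bash
python3 -m pendant '[[[-1,-4.5,0,0,0,0,-1],[-1,-4.5,0,0,0,0,-1],[-1,-3,0,0,0,0,-1],[0,0,0,0,0,0,-1],[0,14,0,0,0,0,-1],[0,0,-37,0,0,0,-1],[0,0,-38,0,0,0,-1],[40,40,0,0,0,0,-1],[50,40,0,0,0,0,-1],[50,20,0,0,0,0,-1],[0,20,0,0,0,0,-1],[0,0,0,0,0,0,-1]]]'
python3 -c "
from h import *
print(*tcp());print(*block('b4.png'))"
```

```text
time_s: 14.0
ee_pos: [0.4769, 0.2163, 0.1072]
eef_rot: [-3.141, 0.001, 3.083]
ft_force: [0.5, -0.5, -0.4]
opening: 0.0003
finger_force: 0.0
t 14.0 tcp [-203.6  218. ] 107.2 yaw [-1.800e+02  1.000e-01  1.766e+02] F [ 0.5 -0.4] op 0.0002782741996808748
block n 1211 c [-94.6  -0.7] size [139.9  90.4] ang 89.3
```

View pics/b4.png

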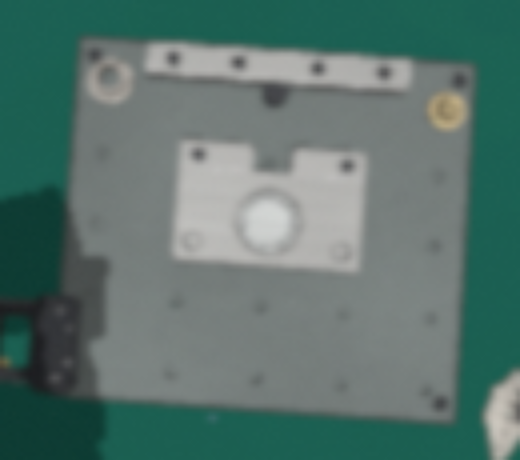

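The picture shows the block square to the fence, with the slot at crop (273,158) directly below the key at (274,95). Now I push it home with both open fingers on the back face.

```bash
python3 -m pendant '[[[-6,-44,0,0,0,-0.2,1],[-6,-44,0,0,0,0,1],[-6,-44,0,0,0,0,1],[-6,-44,0,0,0,0,1],[-6,-43,0,0,0,0,1],[0,0,30,0,0,0,1],[0,0,30,0,0,0,1],[0,0,15,0,0,0,1],[-8,0,0,0,0,0,1],[-8,0,0,0,0,0,1],[-6,0,0,0,0,0,1],[-6,0,0,0,0,0,1],[-6,0,0,0,0,0,1],[-6,0,0,0,0,0,1],[-6,0,0,0,0,0,1],[-6,0,0,0,0,0,1],[-6,0,0,0,0,0,1],[0,0,0,0,0,0,1]]]'
python3 -c "
from h import *
print(*tcp());print(*block('b5.png'))"
```

```text
time_s: 16.3
ee_pos: [0.5486, -0.0076, 0.0312]
eef_rot: [3.141, -0.009, 3.085]
ft_force: [-12.6, 1.1, 6.4]
opening: 0.0919
finger_force: 6.1
t 16.3 tcp [-119.4   -1.6] 31.2 yaw [180.   -0.5 176.8] F [-12.6   0.4] op 0.09190035646451758
block n 161 c [-32.5 -41.2] size [55.5 29.9] ang 88.4
```

View pics/b5.png

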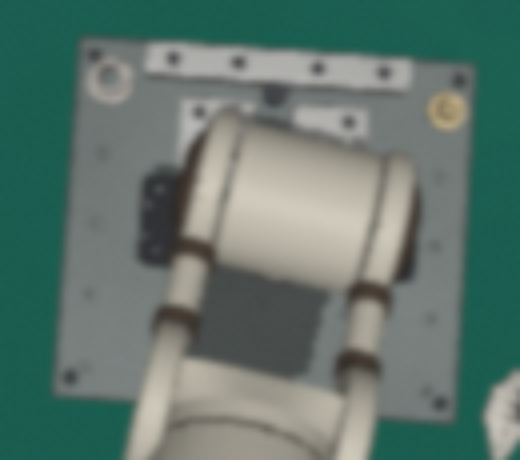

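The picture shows the slot at crop (273,113), just at the nose of the key (275,95) and in line with it, about 18 mm to go.

```bash
python3 -m pendant '[[[-6,0,0,0,0,0,1],[-5,0,0,0,0,0,1],[-4,0,0,0,0,0,1],[0,0,0,0,0,0,1]]]';python3 -m pendant '[[[-2,0,0,0,0,0,1],[-2,0,0,0,0,0,1],[0,0,0,0,0,0,1]]]'
python3 -c "
from h import *
print(*tcp())"
```

```text
time_s: 16.85
ee_pos: [0.5631, -0.0084, 0.0311]
eef_rot: [3.141, -0.01, 3.085]
ft_force: [-13.2, 0.7, 7.2]
opening: 0.0922
finger_force: 6.8
time_s: 17.23
ee_pos: [0.5661, -0.0086, 0.0311]
eef_rot: [3.141, -0.013, 3.085]
ft_force: [-16.5, 0.5, 11.7]
opening: 0.0917
finger_force: 8.5
t 17.2 tcp [-101.9   -1.5] 31.1 yaw [180.   -0.7 176.8] F [-16.5  -0.4] op 0.09171204315930132
```

```bash
python3 -m pendant '[[[-2,0,0,0,0,0,1],[0,0,0,0,0,0,1]]]';python3 -m pendant '[[[-2,0,0,0,0,0,1],[0,0,0,0,0,0,1]]]'
python3 -c "
from h import *
print(*tcp())"
```

```text
time_s: 17.48
ee_pos: [0.5661, -0.0085, 0.0311]
eef_rot: [3.141, -0.018, 3.085]
ft_force: [-24.5, 0.9, 17.0]
opening: 0.0917
finger_force: 12.4
time_s: 17.73
ee_pos: [0.5661, -0.0085, 0.0311]
eef_rot: [3.141, -0.023, 3.086]
ft_force: [-31.9, 2.0, 25.0]
opening: 0.0915
finger_force: 16.2
t 17.7 tcp [-101.9   -1.5] 31.1 yaw [180.   -1.3 176.8] F [-32.    0.2] op 0.09149090018068573
```

It has stopped against the fence, with the force rising and no further travel. I retreat and look.

```bash
python3 -m pendant '[[[8,0,0,0,0,0,1],[15,0,0,0,0,0,1],[20,0,0,0,0,0,1],[0,0,-40,0,0,0,1],[0,0,-50,0,0,0,1],[30,50,0,0,0,0,1],[30,55,0,0,0,0,1],[30,55,0,0,0,0,1],[0,55,0,0,0,0,1],[0,0,0,0,0,0,1]]]'
python3 - <<'E'
from h import *
print(*tcp());f=grab_frame("top");save("b6.png",f["color"][145:260,270:400],6)
P=pts(f);m=(P[...,2]>.0515)&(P[...,2]<.068)&(P[...,0]>.5)&(P[...,0]<.75)&(abs(P[...,1])<.12)
n,l,st,_=cv2.connectedComponentsWithStats(m.astype(np.uint8));k=1+st[1:,4].argmax()
print(cv2.minAreaRect(((P[l==k][:,:2]*1000-FF)@Rp).astype(np.float32)),P[l==k][:,2].mean())
E
```

```text
time_s: 18.98
ee_pos: [0.4551, 0.2156, 0.1228]
eef_rot: [3.14, 0.003, 3.089]
ft_force: [1.0, 0.0, 0.2]
opening: 0.0918
finger_force: 0.0
t 19.0 tcp [-225.3  216.1] 122.8 yaw [1.799e+02 1.000e-01 1.770e+02] F [1.  0.1] op 0.09183765513324531
((-44.972537994384766, 0.207000732421875), (139.9689178466797, 90.37265014648438), 89.88394165039062) 0.058220097082975465
```

View pics/b6.png

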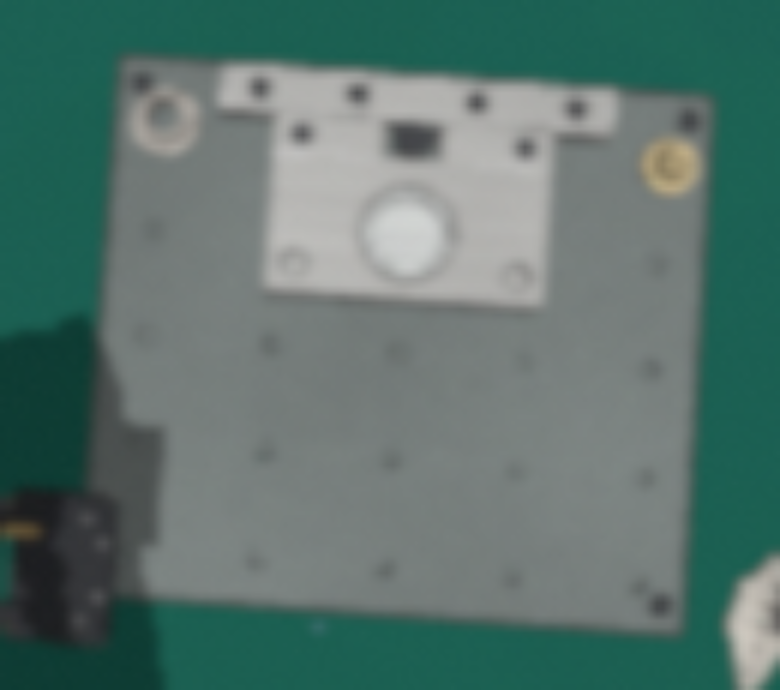

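The picture shows the block flush on the fence with the key in the slot at crop (413,140). The fitted centre is (-45.0, 0.2) mm against the target (-45, 0), the angle is -0.1°, and the bystanders haven't moved.

```bash
python3 -c "
from workcell import *
print(finish_job())"
```

```text
the job is handed in; nothing more can be done
None
```

The job is handed in: the last camera fit has the die block flush against the fence with the key in its slot (0.2 mm sideways, about 0.1° off parallel), the bystanders on the plate look unmoved and the arm is clear; no verdict was returned.

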